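# Clamp a culture flask in the flip-over stage holder

## Task

Load the small culture flask into the holder on the black stage plate: lay it flat between the rails, cap pointing away from the end stop, and press it gently, with about 5 newtons, against the end stop. Then push the sprung flap, near its free end and without forcing it, just past its snap point and let it spring down behind the flask's shoulder by itself. Leave the flask clamped and the other things where they stand.

Things in the scene. Friction and masses are not known exactly. Their poses are not given: they have to be found in the camera images.
- flask_center (a point): Small clear flat culture flask, loose, 49-98 g, the smaller of two. Sizes in mm. Body: box 55 long (x) x 43 wide (y) x 30 high; this point is its centre, 15 above the underside; x points away from the cap, z up. It lies flat on the table. Grasp it across the 43 width.
- flask_cap (a point): Centre of the small flask's white cap, 24 in diameter, 18 long, 66.5 from the body's centre. A neck 18 in diameter and 30 long joins it to the middle of the body's shoulder (-x end). Neck and cap axis 13 above the underside.
- home (a point): Point of the holder, 35 above the table: the flask's centre, axes alike, is here or up to 17 short of it (-x) when pressed to the end stop. x: along the channel to the stop; y: to the flap's hinge. Channel: two rails 10 high, inner faces at y = +-24 (2.5 clearance a side), x = -22.5 to 27.5, then flared to x = -38. Let the flask down between them about 23 short (-x) of this point, then slide it in.
- stage: Black stage plate, fixed, any yaw: 200 (x) x 190 (y) x 20 thick, carrying rails, end stop and flap. Origin: centre of its underside; x, y as point home, which lies at x = 22.5, y = 0. The flask rests on its top.
- endstop: Rigid steel block, 12 (x) x 64 (y) x 24 high on the plate; origin: foot of its near face, 37.5 beyond point home; x away from the flask. Before it stands a rigid screw-set pad, 36 wide, 20 high, on which the flask's end bears: its face is 10 to 27 before the block, set differently each time and not measured: feel for it. Seat the flask on it with about 5 N (at least 1); over 10 N does damage.
- hinge (a point): Middle of the flap's hinge axis, which runs along this x; axes as point home. 47 above the table, at x = -50.5, y = 66 from point home. Hinge block and cheeks 36 long (x), 22 wide, up to 33 above the plate: keep open fingers clear of it.
- flap_end (a point): On the flap's centre line, 98 from the hinge axis. Flap: steel bar 8 wide, 6 thick, with a paddle 22 wide at its end (90 to 104 from the axis). Open it leans 15 degrees outwards (+y) from upright, end 147 above the table. Shut it lies level over the flask's neck, underside 24 above the plate, 2 to 19 clear of the shoulder of a seated flask.
- flap (a joint): Flap angle, rad: 0 open (start), 1.83 shut, a stop at each end. An over-centre spring holds it at either stop; snap point 0.915. Torque to overcome: 0.4 N m at 0, falling smoothly to zero at 0.915: 4 to 7 N pushed level at the free end, double half way down. Past that it springs shut by itself. Over 14 N bends it; do not ride it down onto its stop. Fingertips 70 above the hinge axis suit.
- big_flask: Bystander, loose: large clear culture flask lying flat, body 100 x 80 x 38, with white cap, on the far left. Origin: centre of the underside.
- bottle: Bystander, loose: reagent bottle 48 in diameter, 85 high, standing near the small flask. Origin: centre of the underside.
- dishes: Bystander, loose: stack of three clear dishes, 60 in diameter, 49 high, near the small flask. Origin: centre of the underside.
- rack: Bystander, loose: white tube rack 80 x 160, 86 high with its tubes. Origin: centre of the underside.
- tipbox: Bystander, loose: pipette-tip box 85 x 120 x 65. Origin: centre of the underside.
- beaker: Bystander, loose: glass beaker 64 in diameter, 75 high. Origin: centre of the underside.
Mind the look-alikes: they are no part of the job. What is shaped like the part that bears flask_center but orange, red or yellow is not meant.

How it is judged:
On the way, in this order (a step that is already met when the one before it is completed fails the run):
1. with the flap still open, the flask lies flat between the rails at the end stop and is pressed against the end stop with at least 1 N for 0.1 s (x of flask_center in the frame of home between -0.0185 and 0.002 m and y of flask_center in the frame of home between -0.004 and 0.004 m and z of flask_center in the frame of home between -0.003 and 0.003 m and angle between flask_center's own z axis and vertical below 0.1 rad and value of joint flap below 0.3 rad and contact force between flask and endstop above 1 N), for 0.1 s.
2. the flap has sprung over to its shut stop behind the flask's shoulder (value of joint flap above 1.76 rad and x of flask_center in the frame of home between -0.0185 and 0.002 m and y of flask_center in the frame of home between -0.004 and 0.004 m and z of flask_center in the frame of home between -0.003 and 0.003 m and angle between flask_center's own z axis and vertical below 0.1 rad), for 0.2 s.
At the end, for the whole second after the job is handed in: The flask lies flat between the rails at the end stop (its centre 18.5 mm short to 2 mm beyond site home along the channel, within 4 mm across and 3 mm in height), at rest, and the flap is shut at its stop (1.76 rad or more) behind the flask's shoulder (all of step 2 and velocity of joint flap below 0.1 rad/s and linear speed of flask below 0.01 m/s); the robot touches nothing.
It fails at once if the flask is pressed against the end stop with more than 10 N (contact force between flask and endstop above 10 N).
It fails at once if the robot pushes the flap with more than 14 N (contact force between any of the fingers, the arm and flap above 14 N).
It fails at once if the flap is ridden or pressed down near its shut stop (over 2 N beyond 1.55 rad) (value of joint flap above 1.55 rad and contact force between any of the fingers, the arm and flap above 2 N).
It fails at once if a bystander (large flask, bottle, dishes, rack, tip box, beaker) is moved more than 25 mm (distance of any of big_flask, bottle, dishes, rack, tipbox, beaker from where it was at the start of the episode above 0.025 m).
It also fails if it takes over 64 s, if anything falls off the work surface, if the arm or the gripper's body presses on something with over 40 N, if the wrist force passes 120 N, or if a joint passes its speed limit or range.

## Robot

A 6-joint arm with a two-finger parallel gripper is mounted at the origin on the work surface. World frame = base frame: x ahead of the robot, y to its left, z up, the work surface at z = 0. Lengths are in m, angles in rad, forces in N, time in s.
With the tool pointing down it reaches from about 0.35 to 0.85 m from the base axis. Payload 8.1 kg.
Tool frame: the origin (TCP) lies between the finger pads; the fingertips stand 22 mm ahead of it and the grasp point (between the pads) lies 3 mm ahead of it (robot.tip_reach is the distance from the TCP to the fingertips, in m); z points along the fingers, y is the direction in which the jaws open and shut (so a half turn about z gives the same grasp; the last joint's range is limited). The gripper opens to 93 mm and grips with 3 to 60 N. Pads are 15 mm wide; open, the fingers measure 128 mm over their backs; the gripper's body (75 mm by 188 mm) begins 65 mm behind the grasp point.
Start: joints at [1.238, 0.13, 1.488, -0, 1.523, -0.085], TCP at [0.147, 0.582, 0.241] pointing down, gripper open.
Joint ranges: [-2.96, 2.96], [-0.89, 2.26], [0.02, 2.5], [-1.34, 4.48], [0, 2.73], [-2.66, 2.66]. Speed limits (rad/s): [2.39, 2.39, 2.79, 3.14, 3.14, 3.14].

## Interface

Orientations are given as [roll, pitch, yaw] about the fixed x, y, z axes, in that order (R = Rz(yaw) Ry(pitch) Rx(roll)).
In Python, from bench import robot, eyes gives the robot as it stands. The module is installed in compiled form; this text tells all that it offers.
- The arm moves only by the tool jog_arm, never from a script. Its argument "plan" is one flat list of numbers, 5 for each row, row after row: the gripper command: -1 is shut, 1 is fully open, values between are in proportion, then the shift along the tool's x, y, z in mm, then the turn about the tool's z in rad. A call has exactly 5 rows; each row is the pose to reach, as a shift and turn from the pose commanded when the call began, along the tool's axes at that moment; what a row does not reach only later rows make up. A row lasts 1/8 s, in which the tool goes at most 62.5 mm and 10.7 degrees, less where a joint would pass 70% of its speed; a pose out of reach is approached as far as the arm can. A call with a gripper value outside its range is refused whole. The fingers move at their own pace and stop on an object; "force" is the grip in N (left out, the last holds). Time passes only in rows, so rows that repeat a pose let the fingers close, or fill a call up. It gives the time, the measured TCP pose, the force and the opening at its end, in the units of the state.
- robot.state(): the state, without advancing time (a new reading comes with each control period).
- eyes.capture(name): name is "side" or "top" or "wrist"; returns the picture (400x640x3 uint8, blue, green, red); there is no depth.
- eyes.get_calibration(name): a dict with "fx", "fy", "cx", "cy" (pixels), "view" (4x4, takes a point from world to camera coordinates); the wrist camera has in their place "mount" (4x4, takes a point from camera to tool coordinates, whose origin is the TCP and whose axes are the flange's). Camera axes: x right, y down, z forward; pixel columns grow to the right and rows downward; lengths in m; the calibration is good to about 2 mm. A picture is of the moment at which its call begins: read the wrist's pose just before it. get_calibration takes no time and is no camera call.
- robot.job_done(): hands the job in, once; it reports no verdict.
The state is a dict: "t": time; "q": joint angles; "qvel": joint speeds; "joint_torque": joint torques, N m; "eef_pos": TCP position; "ee_rot": TCP orientation; "wrist_force": force on the tool from outside, world axes, zero at the start; "moment": the same for the moment, N m; "opening": finger opening in m.
Only numpy, scipy, OpenCV 4.12 (cv2) and the standard library are available. Lean on these libraries where they do the work, as an engineer would, in place of code of your own. Each camera call takes 0.05 s, during which the arm holds its last target. There are 200 camera calls.

## Working session

There is one attempt and no reset: what is moved stays moved. The work goes in short steps, Python scripts to look and compute and a tool call to move; the robot and the scene stay as the last step left them, time stands still between calls to the robot, and variables do not carry over. Pictures are saved under pics/ and viewed, about 8 in all and at most 12, crops included, and the job is handed in when it is done.

Besides the shell and the picture viewer there is one more tool, called after "Emit:" by a JSON object that holds its "name" and its "arguments". jog_arm: Moves the arm, as the interface text tells. Its arguments: {"type":"object","properties":{"plan":{"type":"array","items":{"type":"number"}},"force":{"type":"number"}},"required":["plan"]}

```bash
mkdir -p pics
python3 - <<'E'
from bench import robot, eyes
import cv2, numpy as np
s=robot.state(); print({k:np.round(v,3).tolist() for k,v in s.items()}, robot.tip_reach)
for n in("top","side"):
    cv2.imwrite(f"pics/{n}0.png",eyes.capture(n)); c=eyes.get_calibration(n); print(n,{k:np.round(v,3).tolist() for k,v in c.items()})
c=eyes.get_calibration("wrist"); print({k:np.round(v,3).tolist() for k,v in c.items()})
E
```

```text
{'t': 0.0, 'q': [1.238, 0.131, 1.489, -0.0, 1.523, -0.085], 'qvel': [0.001, -0.001, -0.002, -0.0, 0.0, 0.001], 'joint_torque': [-0.0, -55.985, -49.176, 0.077, 0.036, -0.0], 'eef_pos': [0.147, 0.581, 0.24], 'ee_rot': [-3.14, -0.0, 2.894], 'wrist_force': [0.373, 0.636, -0.559], 'moment': [0.033, -0.004, 0.015], 'opening': 0.093} 0.022
top {'fx': 379.036, 'fy': 379.036, 'cx': 311.061, 'cy': 197.087, 'view': [[-0.015, -0.999, -0.028, 0.063], [-0.987, 0.019, -0.16, 0.495], [0.161, 0.026, -0.987, 1.133], [0.0, 0.0, 0.0, 1.0]]}
side {'fx': 487.499, 'fy': 487.499, 'cx': 317.809, 'cy': 199.711, 'view': [[0.814, -0.581, -0.011, -0.39], [-0.375, -0.511, -0.773, 0.308], [0.443, 0.633, -0.634, 1.272], [0.0, 0.0, 0.0, 1.0]]}
{'fx': 291.517, 'fy': 291.517, 'cx': 320.13, 'cy': 199.276, 'mount': [[0.001, -0.963, -0.268, 0.074], [1.0, 0.001, 0.0, 0.001], [-0.0, -0.268, 0.963, -0.144], [0.0, 0.0, 0.0, 1.0]]}
```

View pics/top0.png

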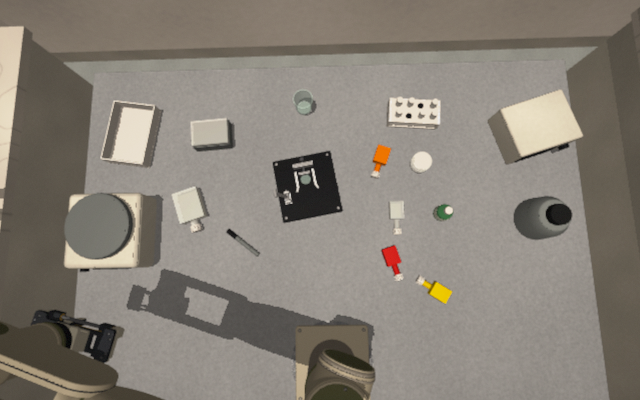

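View pics/side0.png

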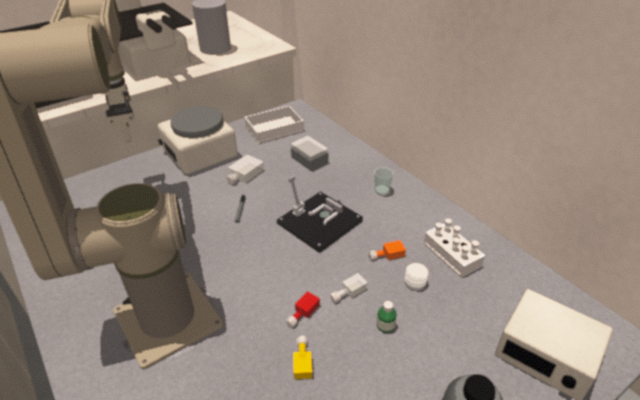

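Top view: the small clear flask's body is at about (397,211) with its cap at (397,230). The black stage is centred near (308,187), with the end stop at (303,163) and the hinge at (285,197). In the side view the flask is at (352,287) and the flap stands open at (293,190).

```bash
cat > h.py <<'E'
from bench import robot, eyes
import cv2, numpy as np
from scipy.spatial.transform import Rotation as Ro
def pose(s=None):
    s=s or robot.state(); T=np.eye(4); T[:3,:3]=Ro.from_euler('xyz',s['ee_rot']).as_matrix(); T[:3,3]=s['eef_pos']; return T
def cam(n,T=None):
    c=eyes.get_calibration(n)
    M=np.linalg.inv(c['view']) if n!='wrist' else T@np.array(c['mount'])
    return c,M
def ray(n,px,z,T=None):
    c,M=cam(n,T); px=np.atleast_2d(px).astype(float)
    d=np.c_[(px[:,0]-c['cx'])/c['fx'],(px[:,1]-c['cy'])/c['fy'],np.ones(len(px))]@M[:3,:3].T
    o=M[:3,3]; return o+d*((z-o[2])/d[:,2])[:,None]
def proj(n,P,T=None):
    c,M=cam(n,T); p=(np.atleast_2d(P)-M[:3,3])@M[:3,:3]
    return np.c_[p[:,0]/p[:,2]*c['fx']+c['cx'],p[:,1]/p[:,2]*c['fy']+c['cy']]
E
python3 - <<'E'
from h import *
im=cv2.imread('pics/top0.png')
m=(im.max(2)<45).astype(np.uint8); m[:, :265]=0; m[:,350:]=0; m[:145]=0; m[230:]=0
m=cv2.morphologyEx(m,cv2.MORPH_CLOSE,np.ones((9,9)))
cs,_=cv2.findContours(m,0,2); c=max(cs,key=cv2.contourArea)
W=ray('top',c[:,0,:],0.02)[:,:2]
r=cv2.minAreaRect((W*1000).astype(np.float32)); print('plate',r)
print('stop',ray('top',[303,163],.044)); print('hinge',ray('top',[285,197],.047))
print('flask body,cap',ray('top',[[397,211]],.03),ray('top',[[397,230]],.013))
print('side',ray('side',[[355,285],[339,296]],.02))
print('dishes,bottle',ray('top',[[421,162],[444,213]],.05))
E
```

```text
plate ((535.4944458007812, 67.93122863769531), (196.3701171875, 185.4983367919922), 10.097810745239258)
stop [[0.60419531 0.07778407 0.044     ]]
hinge [[0.4967247  0.13449556 0.047     ]]
flask body,cap [[ 0.44898528 -0.21037531  0.03      ]] [[ 0.39161407 -0.21075763  0.013     ]]
side [[ 0.45211892 -0.21256107  0.02      ]
 [ 0.39387788 -0.21717063  0.02      ]]
dishes,bottle [[ 0.5977802  -0.2879355   0.05      ]
 [ 0.43789165 -0.34722899  0.05      ]]
```

Emit:
{"name": "jog_arm", "arguments": {"plan": [1,-48,-39,0,-0.08,1,-96,-78,0,-0.16,1,-144,-117,0,-0.24,1,-192,-156,0,-0.32,1,-240,-195,0,-0.424]}}

```text
t: 0.72
eef_pos: [0.3326, 0.332, 0.2404]
ee_rot: [-3.141, -0.0, -2.962]
wrist_force: [1.5, 0.1, -0.3]
opening: 0.0934
```

Emit:
{"name": "jog_arm", "arguments": {"plan": [1,-27,-54,0,0,1,-54,-108,0,0,1,-81,-162,0,0,1,-108,-216,0,0,1,-135,-270,0,0]}}

```text
t: 1.35
eef_pos: [0.5129, 0.0898, 0.2404]
ee_rot: [3.141, -0.0, -2.966]
wrist_force: [1.3, 1.2, -0.4]
opening: 0.0928
```

Emit:
{"name": "jog_arm", "arguments": {"plan": [1,-13,-23,0,0,1,-13,-23,0,0,1,-13,-23,0,0,1,-13,-23,0,0,1,-13,-23,0,0]}}

```text
t: 1.98
eef_pos: [0.5287, 0.0721, 0.2408]
ee_rot: [3.142, 0.0, -2.964]
wrist_force: [0.2, -0.5, 0.6]
opening: 0.0931
```

Run:
```python
from h import *
s=robot.state(); T=pose(s); im=eyes.capture('wrist'); cv2.imwrite('pics/w1.png',im); np.save('w1.npy',T); print(T[:3,3],s['ee_rot'],s['t'])
cv2.imwrite('pics/w1b.png',im)
```

```text
[0.52867968 0.07214218 0.240794  ] [ 3.14157042e+00  2.50234708e-04 -2.96392388e+00] 1.975
```

View pics/w1.png

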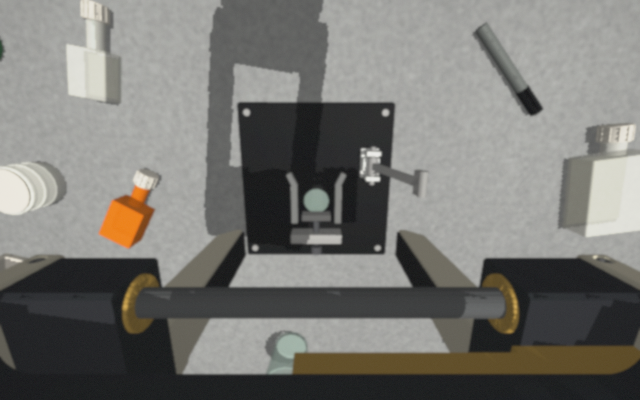

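Wrist view: the plate's corners are about (238,103), (393,103), (388,253) and (247,253). The rails run from (293,175) to (341,223), the screw pad is at (316,217), the end stop at (316,236), and the flap leans right to (421,183). The small flask is visible at (95,75).

Run:
```python
from h import *
im=cv2.imread('pics/w1.png'); T=np.load('w1.npy')
g=im.max(2)
m=(g<60).astype(np.uint8); m[258:]=0;m[:95]=0;m[:,:232]=0;m[:,400:]=0
m=cv2.morphologyEx(m,cv2.MORPH_OPEN,np.ones((3,3)))
cs,_=cv2.findContours(cv2.morphologyEx(m,cv2.MORPH_CLOSE,np.ones((25,25))),0,1)
c=max(cs,key=cv2.contourArea)[:,0,:]
# fit left, top, right edges as lines in plane z=.02
def fit(sel):
    W=ray('wrist',sel,.02,T)[:,:2]*1000
    v=cv2.fitLine(W.astype(np.float32),cv2.DIST_HUBER,0,.01,.01).ravel(); return v
L=fit(c[(c[:,0]<249)&(c[:,1]>115)&(c[:,1]<225)]); R=fit(c[(c[:,0]>385)&(c[:,1]>115)&(c[:,1]<225)]); U=fit(c[(c[:,1]<108)&(c[:,0]>250)&(c[:,0]<380)]);
print('L',L,'R',R,'U',U)
for v in(L,R,U): print(np.degrees(np.arctan2(v[1],v[0])))
r=cv2.minAreaRect((ray('wrist',c,.02,T)[:,:2]*1000).astype(np.float32)); print(r)
big=cv2.resize(im[60:260,230:440],None,fx=3.8,fy=2.9*1.0,interpolation=cv2.INTER_CUBIC)
cr=cv2.resize(im[160:258,270:440],None,fx=4.7,fy=4.7,interpolation=cv2.INTER_CUBIC); cv2.imwrite('pics/c1.png',cv2.convertScaleAbs(cr,alpha=1.3,beta=15))
```

```text
L [ 9.8702133e-01  1.6058934e-01  5.3639465e+02 -2.4732107e+01] R [9.8453432e-01 1.7519191e-01 4.9604816e+02 1.5486380e+02] U [ 1.7737658e-01 -9.8414308e-01  4.3809427e+02  6.7125137e+01]
9.241105
10.089826
-79.783005
((538.3226928710938, 67.88582611083984), (200.9825439453125, 229.2969970703125), 10.59965991973877)
```

View pics/c1.png

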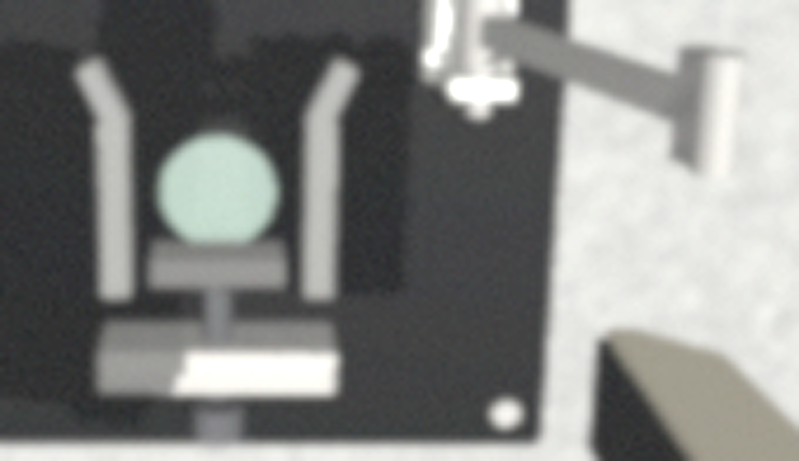

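The crop shows the rails' inner edges at about x=133 and x=303 (top z=30 mm), ending at y=300. The pad face runs from its foot at y≈240 to its top edge at y≈263. The end stop face runs from y≈320 to y≈350.

Run:
```python
from h import *
im=cv2.imread('pics/w1.png'); T=np.load('w1.npy')
C=lambda *p: np.array(p)/4.7+[270,160]-0.4
def W(p,z): return ray('wrist',C(*p),z,T)
li=W([(133,130),(134,290)],.03); ri=W([(304,130),(303,290)],.03)
for a in(li,ri): d=a[0]-a[1]; print('rail',a[:,:2],np.degrees(np.arctan2(-d[1],-d[0])))
yaw=0.177; u=np.array([np.cos(yaw),np.sin(yaw)]); v=np.array([-u[1],u[0]])
pts={'railend':((115,300),.03),'railend2':((320,300),.03),'bendL':((133,112),.03),'bendR':((303,112),.03),'stopfoot':((218,320),.02),'stoptop':((218,350),.044),'padfoot':((218,240),.02),'padtop':((218,263),.04),'padback':((218,290),.04),'padL':((150,263),.04),'padR':((286,263),.04),'stopL':((98,350),.044),'stopR':((338,350),.044),'flapR':((706,110),.145)}
for k,(p,z) in pts.items():
    w=W([p],z)[0,:2]; print(k,np.round(w*1000,1),'u,v',np.round([w@u*1000,w@v*1000],1))
# small flask: bright pixels at left
g=im[:115,55:140].min(2); 
cr=cv2.resize(im[0:120,50:150],None,fx=4.7,fy=4.7,interpolation=cv2.INTER_CUBIC); cv2.imwrite('pics/c2.png',cv2.convertScaleAbs(cr,alpha=1.8,beta=-150))
```

```text
rail [[0.54250823 0.04762467]
 [0.58695703 0.05497669]] 9.391931142441202
rail [[0.53446174 0.09231039]
 [0.57874374 0.10060792]] 10.612970796598503
railend [590.8  50.3] u,v [590.4 -54.5]
railend2 [580.8 105.8] u,v [590.3   1.8]
bendL [537.7  46.9] u,v [537.5 -48.5]
bendR [529.7  91.1] u,v [537.5  -3.6]
stopfoot [595.4  79.7] u,v [600.1 -26.4]
stoptop [594.6  79.9] u,v [599.4 -26. ]
padfoot [571.9  75.6] u,v [576.3 -26.3]
padtop [571.8  75.8] u,v [576.2 -26. ]
padback [579.3  77.2] u,v [583.8 -26. ]
padL [575.   58.1] u,v [576.3 -44.1]
padR [568.6  93.6] u,v [576.2  -8. ]
stopL [600.2  48.4] u,v [599.4 -58.1]
stopR [588.9 111.4] u,v [599.3   6. ]
flapR [492.6 151.8] u,v [511.6  62.7]
```

View pics/c2.png

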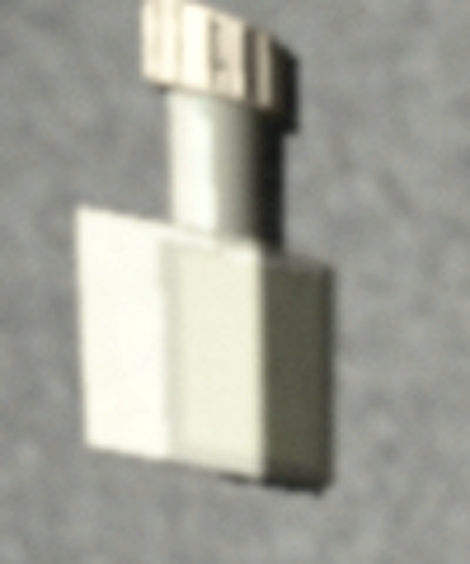

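The crop shows the flask from above right. The top-face corners are about (78,207), (88,443), (265,473) and (262,250), with the dark side wall out to (330,268)–(325,488) and the cap at the top.

Run:
```python
from h import *
T=np.load('w1.npy')
C=lambda p: np.array(p)/4.7+[50,0]-0.4
t=ray('wrist',C([(78,207),(88,443),(265,473),(262,250)]),.03,T)[:,:2]*1000
b=ray('wrist',C([(330,268),(325,488)]),.0,T)[:,:2]*1000
print(t.round(1),b.round(1))
for i in range(4): d=t[(i+1)%4]-t[i]; print(np.hypot(*d).round(1),np.degrees(np.arctan2(d[1],d[0])).round(1))
d=b[1]-b[0];print('base',np.hypot(*d),np.degrees(np.arctan2(d[1],d[0]))); print('ctr',t.mean(0))
print('capmid',ray('wrist',C([(220,50)]),.02,T)*1000, 'neck-shoulder', ray('wrist',C([(225,245)]),.013,T)*1000)
# top-camera segmentation
im=cv2.imread('pics/top0.png').astype(int)[190:245,380:415]
cv2.imwrite('pics/c3.png',cv2.resize(im.astype(np.uint8),None,fx=10,fy=10,interpolation=cv2.INTER_CUBIC))
```

```text
[[ 427.7 -228.3]
 [ 480.6 -228.6]
 [ 480.  -186.3]
 [ 429.4 -186.1]] [[ 428.4 -189.9]
 [ 483.1 -191.4]]
52.9 -0.4
42.4 90.8
50.6 179.9
42.2 -92.3
base 54.77546709757983 -1.6003645026729938
ctr [ 454.42832888 -207.32828988]
capmid [[ 386.99011694 -202.0119615    20.        ]] neck-shoulder [[ 428.60169331 -206.89792917   13.        ]]
```

Emit:
{"name": "jog_arm", "arguments": {"plan": [1,21,-53,0,0.036,1,42,-106,0,0.072,1,63,-160,0,0.108,1,84,-213,20,0.144,1,105,-267,40,0.177]}}

```text
t: 2.65
eef_pos: [0.4723, -0.2115, 0.2008]
ee_rot: [-3.141, 0.002, 3.14]
wrist_force: [0.6, 1.1, -0.1]
opening: 0.0931
```

Emit:
{"name": "jog_arm", "arguments": {"plan": [1,0,0,20,0,1,0,0,20,0,1,0,0,20,0,1,0,0,20,0,1,0,0,20,0]}}

```text
t: 3.28
eef_pos: [0.4731, -0.2097, 0.1816]
ee_rot: [-3.141, 0.001, -3.141]
wrist_force: [-0.5, -0.2, -0.7]
opening: 0.0932
```

Run:
```python
from h import *
s=robot.state(); T=pose(s); im=eyes.capture('wrist'); cv2.imwrite('pics/w2.png',im); np.save('w2.npy',T); print(T[:3,3],s['ee_rot'],s['t'])
```

```text
[ 0.47313922 -0.20965345  0.18156425] [-3.14085415e+00  1.32406087e-03 -3.14121874e+00] 3.275
```

View pics/w2.png

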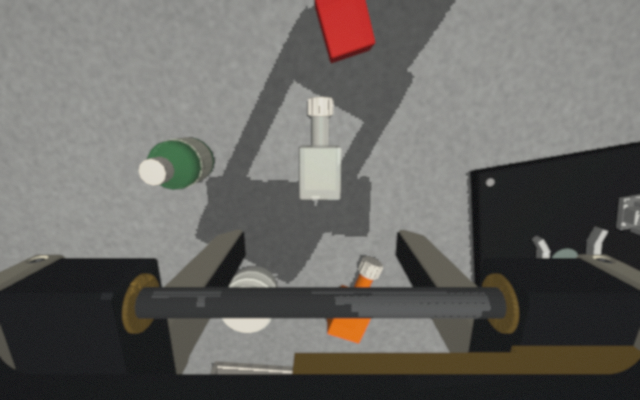

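The flask now stands at columns 300–341 and rows 146–199, with its cap at (320,107). It is centred between the fingers.

Run:
```python
from h import *
im=cv2.imread('pics/w2.png'); T=np.load('w2.npy')
m=((im.min(2)>150)).astype(np.uint8); m2=np.zeros_like(m); m2[90:210,285:355]=m[90:210,285:355]
m2=cv2.morphologyEx(m2,cv2.MORPH_CLOSE,np.ones((5,5)))
for y in range(94,206,6):
    x=np.where(m2[y])[0]; print(y,(x.min(),x.max()) if len(x) else None,end=' ')
print()
for x in(305,312,330,336):
    y=np.where(m2[:,x])[0]; print(x,y.min(),y.max())
L=ray('wrist',[(300,155),(300,190)],.03,T)*1000;R=ray('wrist',[(341,155),(341,190)],.03,T)*1000
print(L.round(1),R.round(1))
print(ray('wrist',[(320,146),(320,199)],.03,T).round(4),ray('wrist',[(320,195),(320,199)],.0,T).round(4)); print('cap',ray('wrist',[(320,101)],.02,T).round(4))
```

```text
94 (np.int64(290), np.int64(310)) 100 (np.int64(286), np.int64(332)) 106 (np.int64(285), np.int64(333)) 112 (np.int64(285), np.int64(335)) 118 (np.int64(288), np.int64(353)) 124 (np.int64(291), np.int64(349)) 130 (np.int64(290), np.int64(350)) 136 (np.int64(285), np.int64(352)) 142 (np.int64(285), np.int64(349)) 148 (np.int64(285), np.int64(344)) 154 (np.int64(285), np.int64(342)) 160 (np.int64(291), np.int64(340)) 166 (np.int64(288), np.int64(339)) 172 (np.int64(289), np.int64(339)) 178 (np.int64(296), np.int64(339)) 184 (np.int64(300), np.int64(339)) 190 (np.int64(300), np.int64(339)) 196 (np.int64(301), np.int64(339)) 202 None 
305 91 198
312 96 199
330 98 198
336 117 198
[[ 435.1 -228.9   30. ]
 [ 471.4 -229.6   30. ]] [[ 435.  -187.6   30. ]
 [ 471.4 -186.8   30. ]]
[[ 0.4261 -0.2087  0.03  ]
 [ 0.4811 -0.2087  0.03  ]] [[ 0.4847 -0.2087  0.    ]
 [ 0.4895 -0.2087  0.    ]]
cap [[ 0.3829 -0.2088  0.02  ]]
```

Emit:
{"name": "jog_arm", "arguments": {"plan": [1,1,1,40,0,1,1,1,80,0,1,1,1,115,0,1,1,1,140,0,1,1,1,146,0]}}

```text
t: 3.95
eef_pos: [0.4702, -0.2081, 0.0329]
ee_rot: [3.14, -0.003, 3.141]
wrist_force: [-0.3, -0.4, 0.6]
opening: 0.0931
```

Emit:
{"name": "jog_arm", "arguments": {"plan": [-1,0,0,0,0,-1,0,0,0,0,-1,0,0,0,0,-1,0,0,0,0,-1,0,0,0,0], "force": 15}}

```text
t: 4.58
eef_pos: [0.4716, -0.2091, 0.0349]
ee_rot: [-3.141, 0.0, 3.141]
wrist_force: [-1.8, 0.0, 0.1]
opening: 0.048
```

Emit:
{"name": "jog_arm", "arguments": {"plan": [-1,0,0,0,0,-1,0,0,0,0,-1,0,0,0,0,-1,0,0,-5,0,-1,0,0,-15,0]}}

```text
t: 5.2
eef_pos: [0.471, -0.2087, 0.0495]
ee_rot: [3.141, -0.001, 3.141]
wrist_force: [-0.1, -1.0, 0.4]
opening: 0.0426
```

Emit:
{"name": "jog_arm", "arguments": {"plan": [-1,0,0,-25,0,-1,0,0,-55,0,-1,0,0,-85,0,-1,0,0,-110,0,-1,0,0,-120,0]}}

```text
t: 5.82
eef_pos: [0.4724, -0.2095, 0.1721]
ee_rot: [-3.14, 0.003, 3.141]
wrist_force: [0.5, -0.7, -0.6]
opening: 0.0432
```

Emit:
{"name": "jog_arm", "arguments": {"plan": [-1,-16,52,0,-0.036,-1,-32,104,0,-0.072,-1,-50,160,0,-0.108,-1,-68,220,0,-0.144,-1,-87,275,0,-0.177]}}

```text
t: 6.45
eef_pos: [0.5586, 0.068, 0.1691]
ee_rot: [3.142, -0.001, -2.964]
wrist_force: [1.5, -1.7, -0.3]
opening: 0.0431
```

Emit:
{"name": "jog_arm", "arguments": {"plan": [-1,0,5,0,0,-1,0,7,0,0,-1,0,7,0,0,-1,0,7,0,0,-1,0,7,0,0]}}

```text
t: 7.08
eef_pos: [0.5575, 0.0719, 0.1697]
ee_rot: [-3.141, 0.0, -2.967]
wrist_force: [-1.5, 0.9, -0.7]
opening: 0.0431
```

Run:
```python
from h import *
s=robot.state(); T=pose(s); im=eyes.capture('wrist'); cv2.imwrite('pics/w3.png',im); np.save('w3.npy',T); print(T[:3,3],s['ee_rot'],s['t'])
print(proj('wrist',[[.5,.07,.02]],T))
yaw=.177;u=np.array([np.cos(yaw),np.sin(yaw)]); v=np.array([-u[1],u[0]]); d=T[:2,3]-[.558,.0733]; print(d@u,d@v)
```

```text
[0.55745209 0.07186745 0.16974392] [-3.14148969e+00  1.03437457e-04 -2.96686399e+00] 7.075
[[327.30907711 136.02473401]]
-0.0007915839743069439 -0.001313691270824468
```

View pics/w3.png

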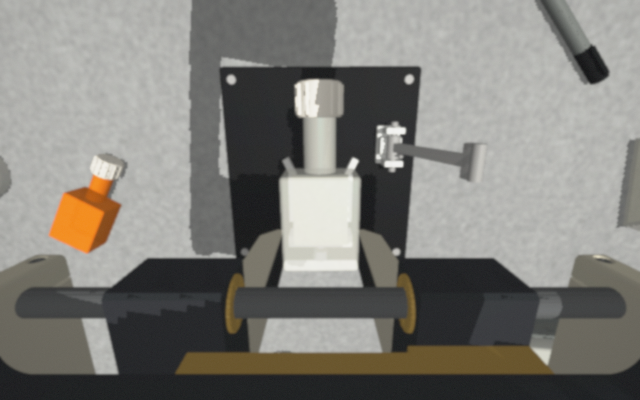

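Wrist view: the flask hangs straight and centred, with its body at columns 281–360, its shoulder at rows 170–178 and its far end at about row 268. The rails peep out at (290,165) and (351,163), and the flap stands clear at (474,160).

Run:
```python
from h import *
T=np.load('w3.npy'); Ti=np.linalg.inv(T); z=T[2,3]
def tool(px,dz): 
    w=ray('wrist',px,z-dz,T); return ((np.c_[w,np.ones(len(w))]@Ti.T)[:,:3]*1000).round(1)
print('top edge z+.005', tool([(320,170),(320,174),(320,178),(320,250),(320,269)],.005))
print('bottom z+.035', tool([(320,168),(320,170),(320,269)],.035))
print('sides', tool([(281,200),(360,200)],.005),'cap', tool([(320,80),(320,117)],.022-.003))
for off in(17,18.5,20): print(off, [proj('wrist',(T@[off+27.5 if k else off-27.5,0,dz,1e3])[None,:3]/1000*1 if 0 else (T@np.array([(off+27.5)/1e3 if k else (off-27.5)/1e3,0,dz,1]))[None,:3],T).round(1).tolist() for k in(1,0) for dz in(.005,.035)])
im=cv2.imread('pics/w3.png'); print(im[160:184,340,1].tolist(), im[240:280,320,1].tolist(),im[70:90,320,1].tolist())
```

```text
top edge z+.005 [[48.2  0.9  5. ]
 [46.1  0.9  5. ]
 [44.   1.   5. ]
 [ 3.2  1.   5. ]
 [-8.6  1.   5. ]]
bottom z+.035 [[ 44.2   1.   35. ]
 [ 43.    1.   35. ]
 [-25.2   1.   35. ]]
sides [[ 32.1 -19.7   5. ]
 [ 32.1  22.2   5. ]] cap [[93.   0.9 19. ]
 [74.5  0.9 19. ]]
17 [[[318.2, 177.0]], [[318.5, 167.5]], [[318.3, 272.1]], [[318.5, 249.2]]]
18.5 [[[318.2, 174.1]], [[318.5, 165.1]], [[318.3, 269.7]], [[318.5, 247.2]]]
20 [[[318.2, 171.3]], [[318.5, 162.7]], [[318.3, 267.3]], [[318.5, 245.1]]]
[48, 46, 47, 47, 46, 47, 53, 68, 89, 107, 111, 113, 115, 123, 135, 151, 172, 198, 219, 227, 231, 233, 234, 234] [233, 232, 231, 232, 231, 228, 225, 222, 218, 214, 213, 214, 218, 221, 222, 222, 222, 223, 222, 224, 227, 232, 235, 237, 237, 237, 237, 237, 236, 230, 217, 197, 189, 190, 194, 191, 190, 186, 186, 187] [32, 31, 32, 31, 31, 31, 32, 39, 67, 113, 149, 163, 164, 164, 162, 162, 163, 164, 163, 162]
```

Run:
```python
from h import *
T=np.load('w3.npy'); Ti=np.linalg.inv(T); im=cv2.imread('pics/w3.png')
def tool(px,z): 
    w=ray('wrist',px,z,T); return ((np.c_[w,np.ones(len(w))]@Ti.T)[:,:3]*1000).round(1)
for c in(464,468,472,476,480,484): print(c,im[136:188:2,c,1].tolist())
for r in(165,172): print(r,im[r,452:496:2,1].tolist())
for r in(160,163,166,169): print(r,im[r,276:364,1].tolist())
for z in(.134,.147): print(z,tool([(467,178),(467,181),(482,181),(467,142)],z))
print('rails', tool([(290,165),(351,163)],.03))
```

```text
464 [186, 184, 181, 166, 120, 110, 103, 105, 104, 103, 99, 95, 95, 94, 95, 98, 102, 104, 103, 97, 94, 114, 169, 181, 185, 185]
468 [186, 188, 185, 150, 102, 98, 102, 105, 104, 100, 96, 96, 96, 96, 97, 99, 98, 98, 95, 95, 96, 99, 121, 174, 190, 190]
472 [182, 183, 181, 150, 98, 95, 99, 99, 102, 106, 111, 114, 118, 123, 127, 131, 137, 140, 144, 147, 150, 153, 157, 171, 182, 183]
476 [183, 186, 186, 162, 137, 145, 151, 153, 156, 158, 162, 165, 167, 168, 173, 174, 177, 181, 182, 185, 187, 189, 191, 187, 181, 177]
480 [186, 184, 177, 161, 160, 185, 188, 190, 192, 195, 196, 198, 199, 198, 198, 198, 198, 196, 196, 194, 194, 191, 188, 186, 182, 180]
484 [182, 183, 180, 172, 172, 194, 193, 193, 190, 189, 188, 187, 182, 180, 181, 179, 180, 183, 182, 179, 178, 179, 180, 183, 184, 181]
165 [160, 144, 129, 116, 106, 96, 97, 103, 102, 101, 129, 156, 174, 192, 198, 192, 180, 182, 183, 179, 178, 181]
172 [183, 184, 184, 175, 128, 102, 103, 100, 95, 114, 144, 165, 182, 196, 196, 183, 182, 184, 183, 181, 184, 188]
160 [46, 42, 41, 36, 38, 55, 88, 117, 134, 144, 148, 145, 138, 121, 97, 67, 43, 31, 28, 
[... 1069 characters left out ...]
7, 239, 240, 239, 231, 199, 133, 74, 51, 46, 44, 46, 46, 47]
169 [44, 42, 37, 34, 32, 30, 33, 35, 51, 80, 112, 135, 144, 147, 146, 145, 143, 136, 127, 112, 100, 96, 94, 93, 97, 95, 96, 104, 121, 140, 151, 159, 165, 168, 172, 176, 179, 181, 184, 187, 187, 189, 192, 194, 194, 194, 194, 193, 193, 193, 192, 189, 187, 185, 182, 179, 173, 167, 156, 138, 117, 107, 107, 107, 107, 107, 105, 106, 110, 123, 144, 169, 189, 196, 197, 198, 196, 186, 152, 102, 63, 49, 47, 46, 46, 47, 48, 47]
0.134 [[ 37.8  93.   35.7]
 [ 35.9  93.3  35.7]
 [ 35.9 102.7  35.7]
 [ 60.   90.   35.7]]
0.147 [[40.4 86.4 22.7]
 [38.7 86.6 22.7]
 [38.7 95.3 22.7]
 [61.  83.6 22.7]]
rails [[ 29.8 -28.3 139.7]
 [ 31.7  31.2 139.7]]
```

Emit:
{"name": "jog_arm", "arguments": {"plan": [-1,-1.8,-0.5,25,0,-1,-1.8,-0.5,50,0,-1,-1.8,-0.5,70,0,-1,-1.8,-0.5,82,0,-1,-1.8,-0.5,90,0]}}

```text
t: 7.75
eef_pos: [0.5594, 0.0725, 0.0792]
ee_rot: [3.142, -0.0, -2.966]
wrist_force: [1.1, -0.7, 0.2]
opening: 0.043
```

Emit:
{"name": "jog_arm", "arguments": {"plan": [-1,0,0,2,0,-1,0,0,4,0,-1,0,0,6,0,-1,0,0,8,0,-1,0,0,9,0]}}

```text
t: 8.38
eef_pos: [0.5594, 0.0727, 0.0706]
ee_rot: [-3.142, 0.0, -2.965]
wrist_force: [0.1, 0.0, -0.0]
opening: 0.043
```

Emit:
{"name": "jog_arm", "arguments": {"plan": [-1,0,0,2,0,-1,0,0,4,0,-1,0,0,6,0,-1,0,0,7.5,0,-1,0,0,8,0]}}

```text
t: 9.0
eef_pos: [0.5592, 0.0726, 0.0625]
ee_rot: [3.142, -0.0, -2.965]
wrist_force: [0.9, -0.7, -0.1]
opening: 0.0429
```

Run:
```python
from h import *
s=robot.state(); print(s['eef_pos'],s['wrist_force'])
im=eyes.capture('wrist'); cv2.imwrite('pics/w4.png',cv2.resize(im[40:300,180:560],None,fx=2,fy=2,interpolation=cv2.INTER_CUBIC))
```

```text
[0.55924924 0.07263059 0.06247478] [ 0.87833747 -0.68794023 -0.14847384]
```

View pics/w4.png

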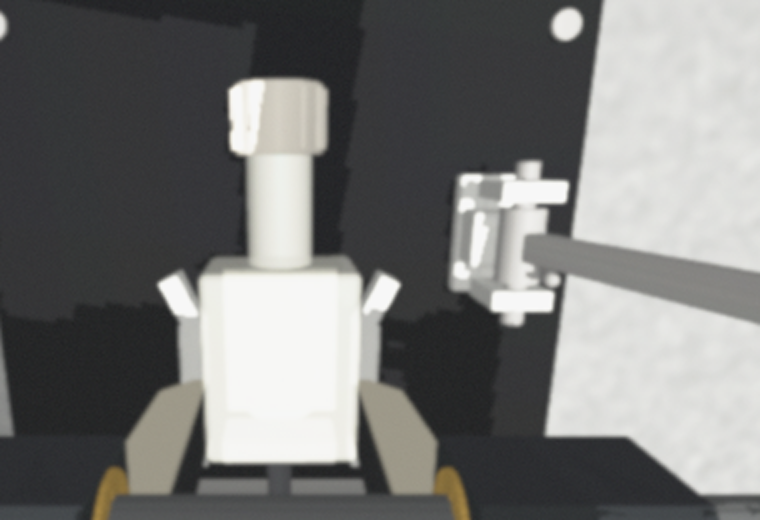

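The flask is centred between the rails: its body spans columns 202–360 and the flare tips are at 178 and 382, so the midpoints agree within 1 px. The flap and hinge are clear to the right. I'm lowering the rest gently.

Emit:
{"name": "jog_arm", "arguments": {"plan": [-1,0,0,2,0,-1,0,0,4,0,-1,0,0,5.5,0,-1,0,0,6.5,0,-1,0,0,6.5,0]}}

```text
t: 9.68
eef_pos: [0.5593, 0.0726, 0.056]
ee_rot: [3.142, -0.0, -2.965]
wrist_force: [0.6, 0.1, -1.5]
opening: 0.0432
```

Emit:
{"name": "jog_arm", "arguments": {"plan": [-1,0,0,0.5,0,-1,0,0,1,0,-1,0,0,1,0,-1,0,0,1,0,-1,0,0,1,0]}}

```text
t: 10.3
eef_pos: [0.5593, 0.0726, 0.0552]
ee_rot: [-3.142, 0.0, -2.965]
wrist_force: [0.2, 0.7, -0.6]
opening: 0.0434
```

Emit:
{"name": "jog_arm", "arguments": {"plan": [-1,0,0,0,0,-1,-0.5,0,0,0,-1,-1,0,0,0,-1,-1.5,0,0,0,-1,-1.5,0,0,0], "force": 6}}

```text
t: 10.92
eef_pos: [0.5609, 0.0729, 0.0551]
ee_rot: [-3.142, 0.0, -2.965]
wrist_force: [-0.3, -0.9, -0.6]
opening: 0.0425
```

Emit:
{"name": "jog_arm", "arguments": {"plan": [-1,-0.3,0,0,0,-1,-0.6,0,0,0,-1,-0.6,0,0,0,-1,-0.6,0,0,0,-1,-0.6,0,0,0]}}

```text
t: 11.55
eef_pos: [0.5611, 0.0729, 0.0551]
ee_rot: [3.142, -0.001, -2.965]
wrist_force: [-3.2, -1.2, 1.6]
opening: 0.0427
```

Emit:
{"name": "jog_arm", "arguments": {"plan": [-1,0,0,0,0,-1,0,0,0,0,-1,-0.1,0,0,0,-1,-0.2,0,0,0,-1,-0.2,0,0,0]}}

```text
t: 12.18
eef_pos: [0.5613, 0.073, 0.055]
ee_rot: [3.141, -0.001, -2.965]
wrist_force: [-5.1, 0.1, 2.1]
opening: 0.0428
```

Emit:
{"name": "jog_arm", "arguments": {"plan": [-1,0,0,0,0,-1,0,0,0,0,-1,0,0,0,0,-1,0,0,0,0,-1,0,0,0,0]}}

```text
t: 12.8
eef_pos: [0.5613, 0.073, 0.055]
ee_rot: [3.141, -0.001, -2.965]
wrist_force: [-5.2, -0.1, 2.2]
opening: 0.0427
```

Emit:
{"name": "jog_arm", "arguments": {"plan": [0.2,0,0,0,0,0.2,0,0,0,0,0.2,0,0,0,0,0.2,0,0,0,0,0.2,0,0,-2,0]}}

```text
t: 13.42
eef_pos: [0.5615, 0.073, 0.0571]
ee_rot: [3.142, -0.0, -2.965]
wrist_force: [-0.9, 0.1, 0.1]
opening: 0.0558
```

Emit:
{"name": "jog_arm", "arguments": {"plan": [0.2,0,0,-10,0,0.2,0,0,-30,0,0.2,0,0,-65,0,0.2,0,0,-105,0,0.2,0,0,-140,0]}}

```text
t: 14.05
eef_pos: [0.5621, 0.0731, 0.2007]
ee_rot: [-3.141, 0.003, -2.965]
wrist_force: [0.6, -0.8, -0.4]
opening: 0.0561
```

Run:
```python
from h import *
s=robot.state(); T=pose(s); im=eyes.capture('wrist'); np.save('w5.npy',T); print(T[:3,3],s['wrist_force'],s['opening'])
cv2.imwrite('pics/w5raw.png',im)
cv2.imwrite('pics/w5.png',cv2.resize(im[40:300,180:560],None,fx=2,fy=2,interpolation=cv2.INTER_CUBIC))
```

```text
[0.56213713 0.07305652 0.20072477] [ 0.63860432 -0.8121989  -0.38194961] 0.05605338386308024
```

View pics/w5.png

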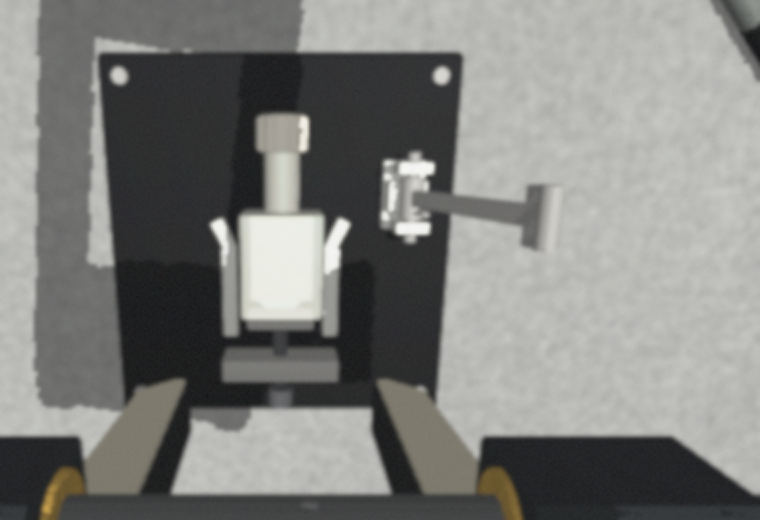

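The flask sits squared against the pad between the rails, with a small gap only at the screw. The flap is still open, its paddle at crop (541,218). Next I go over to the outer side of the flap with the fingers shut.

Emit:
{"name": "jog_arm", "arguments": {"plan": [-1,20,45,0,0,-1,40,90,0,0,-1,54,126,0,0,-1,54,126,0,0,-1,54,126,10,0]}}

```text
t: 14.72
eef_pos: [0.4876, 0.1876, 0.1887]
ee_rot: [-3.141, 0.004, -2.965]
wrist_force: [0.3, 0.5, 0.7]
opening: 0.0102
```

Emit:
{"name": "jog_arm", "arguments": {"plan": [-1,0,0,15,0,-1,0,0,35,0,-1,0,0,52,0,-1,0,0,52,0,-1,0,0,52,0]}}

```text
t: 15.35
eef_pos: [0.4866, 0.1875, 0.1354]
ee_rot: [3.142, 0.0, -2.966]
wrist_force: [0.6, -0.6, 0.0]
opening: 0.0006
```

Run:
```python
from h import *
s=robot.state(); T=pose(s); print(T[:3,3],s['wrist_force'],s['opening'])
yaw=.177;u=np.array([np.cos(yaw),np.sin(yaw)]); v=np.array([-u[1],u[0]]);print(T[:2,3]@u,T[:2,3]@v)
im=eyes.capture('wrist'); cv2.imwrite('pics/w6.png',cv2.resize(im[100:400,120:520],None,fx=2,fy=2,interpolation=cv2.INTER_CUBIC))
```

```text
[0.48664446 0.18746552 0.1353775 ] [ 0.57243292 -0.61888387  0.03299903] 0.0005505954832634124
0.5120497083189524 0.0988496077109293
```

View pics/w6.png

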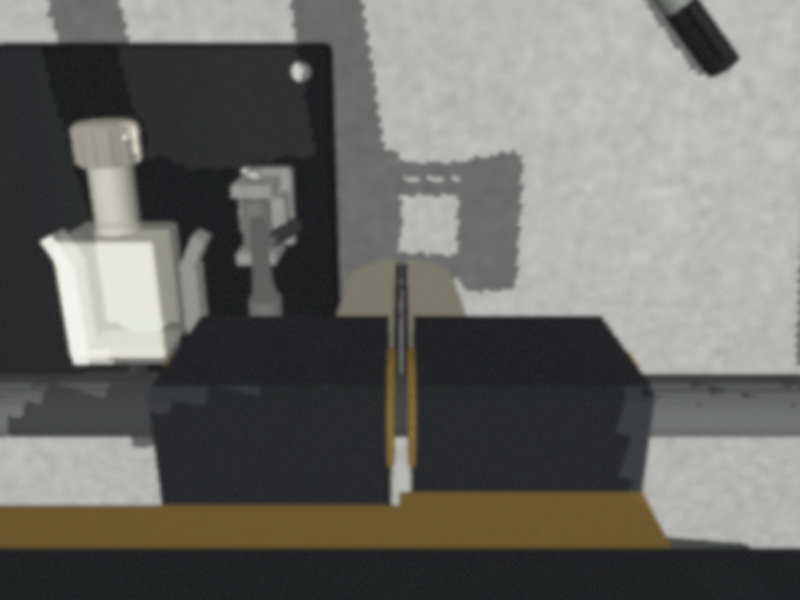

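The closed fingers (crop column 400) stand outside the flap (column 262), level with it in x. Nothing touches.

Emit:
{"name": "jog_arm", "arguments": {"plan": [-1,0,-3,-3,0,-1,0,-7,-3,0,-1,0,-11,-3,0,-1,0,-14,-3,0,-1,0,-16,-3,0]}}

```text
t: 16.02
eef_pos: [0.4891, 0.1722, 0.1383]
ee_rot: [3.14, 0.0, -2.966]
wrist_force: [-2.5, 4.7, 2.5]
opening: 0.0006
```

Emit:
{"name": "jog_arm", "arguments": {"plan": [-1,0,-2,0,0,-1,0,-4,0,0,-1,0,-6,0,0,-1,0,-8,0,0,-1,0,-10,0,0]}}

```text
t: 16.65
eef_pos: [0.4914, 0.1627, 0.1389]
ee_rot: [3.141, 0.002, -2.965]
wrist_force: [-0.8, 4.1, 4.6]
opening: 0.0004
```

Emit:
{"name": "jog_arm", "arguments": {"plan": [-1,0,-3,0,0,-1,0,-6,0,0,-1,0,-9,0,0,-1,0,-12,0,0,-1,0,-15,0,0]}}

```text
t: 17.27
eef_pos: [0.4934, 0.1469, 0.1379]
ee_rot: [-3.141, -0.0, -2.965]
wrist_force: [0.2, 3.3, 3.5]
opening: 0.0006
```

Emit:
{"name": "jog_arm", "arguments": {"plan": [-1,0,-3,0,0,-1,0,-6,0,0,-1,0,-9,0,0,-1,0,-12,0,0,-1,0,-15,0,0]}}

```text
t: 17.9
eef_pos: [0.4958, 0.1323, 0.1376]
ee_rot: [3.141, -0.001, -2.965]
wrist_force: [0.1, 3.6, -1.2]
opening: 0.0008
```

Emit:
{"name": "jog_arm", "arguments": {"plan": [-1,0,-3,0,0,-1,0,-6,0,0,-1,0,-9,0,0,-1,0,-12,0,0,-1,0,-15,0,0]}}

```text
t: 18.52
eef_pos: [0.4989, 0.1174, 0.1382]
ee_rot: [-3.141, 0.0, -2.965]
wrist_force: [-0.2, 2.4, 0.2]
opening: 0.0005
```

Emit:
{"name": "jog_arm", "arguments": {"plan": [-1,0,-3,0,0,-1,0,-6,0,0,-1,0,-9,0,0,-1,0,-12,0,0,-1,0,-15,0,0]}}

```text
t: 19.15
eef_pos: [0.5015, 0.1027, 0.1382]
ee_rot: [-3.141, 0.0, -2.965]
wrist_force: [0.1, 1.0, 0.1]
opening: 0.0005
```

Emit:
{"name": "jog_arm", "arguments": {"plan": [-1,0,-2,0,0,-1,0,-4,0,0,-1,0,-6,0,0,-1,0,-8,0,0,-1,0,-8,0,0]}}

```text
t: 19.77
eef_pos: [0.5029, 0.0949, 0.1382]
ee_rot: [-3.141, 0.0, -2.966]
wrist_force: [-0.3, -0.2, 0.5]
opening: 0.0004
```

Run:
```python
from h import *
s=robot.state(); print(s['wrist_force'],s['moment'])
im=eyes.capture('side'); a=cv2.resize(im[160:270,250:390],None,fx=5,fy=5,interpolation=cv2.INTER_CUBIC)
cv2.imwrite('pics/s7.png',a)
```

```text
[-0.25465198 -0.19959053  0.51562594] [ 0.02625688  0.05119651 -0.01278129]
```

View pics/s7.png

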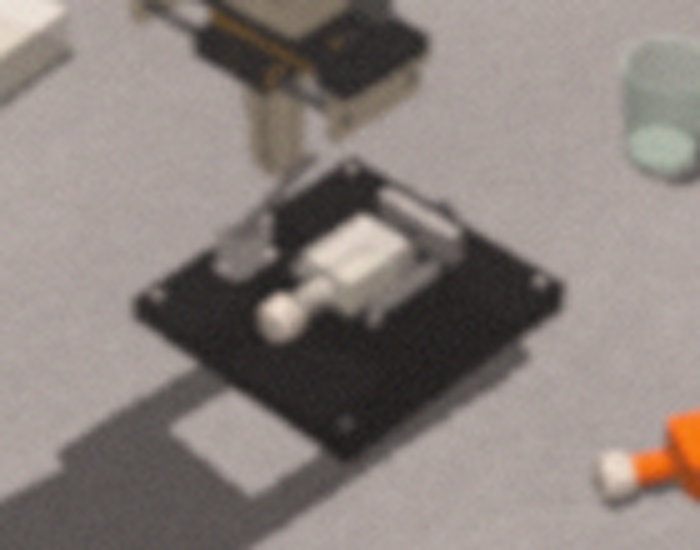

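The flap leans over, from (250,240) to (315,160) in the crop, still touching the fingertip and near its snap point. The flask is in place. I continue in small steps.

Emit:
{"name": "jog_arm", "arguments": {"plan": [-1,0,-1.5,0,0,-1,0,-3,0,0,-1,0,-4.5,0,0,-1,0,-6,0,0,-1,0,-6,0,0]}}

```text
t: 20.45
eef_pos: [0.5039, 0.089, 0.1381]
ee_rot: [-3.142, 0.0, -2.966]
wrist_force: [0.2, -0.9, -0.5]
opening: 0.0004
```

Run:
```python
from h import *
a=cv2.imread('pics/s7.png'); s=robot.state(); print(s['wrist_force'])
im=eyes.capture('side'); b=cv2.resize(im[160:270,250:390],None,fx=5,fy=5,interpolation=cv2.INTER_CUBIC); cv2.imwrite('pics/s8.png',b)
d=cv2.absdiff(a,b).max(2); d=cv2.threshold(d,40,255,0)[1]
n,l,st,c=cv2.connectedComponentsWithStats(d); print([(r.tolist(),q.round().tolist()) for r,q in zip(st[1:],c[1:]) if r[4]>60])
```

```text
[ 0.17293422 -0.94492279 -0.46954609]
[([301, 7, 51, 34, 297], [328.0, 24.0]), ([202, 10, 17, 21, 214], [210.0, 21.0]), ([407, 40, 29, 32, 422], [425.0, 57.0]), ([195, 44, 8, 11, 74], [198.0, 49.0]), ([392, 72, 11, 9, 75], [397.0, 76.0]), ([352, 79, 39, 24, 266], [370.0, 91.0]), ([263, 174, 33, 34, 328], [277.0, 193.0]), ([271, 292, 13, 9, 83], [277.0, 296.0]), ([391, 363, 141, 96, 1160], [462.0, 412.0]), ([119, 400, 25, 17, 128], [131.0, 407.0]), ([61, 443, 12, 12, 65], [67.0, 449.0]), ([371, 463, 14, 9, 69], [378.0, 467.0]), ([278, 465, 30, 21, 174], [292.0, 475.0]), ([335, 475, 30, 23, 204], [350.0, 486.0]), ([292, 508, 24, 18, 141], [303.0, 517.0])]
```

Run:
```python
from h import *
a=cv2.imread('pics/s7.png'); b=cv2.imread('pics/s8.png')
u=np.array([np.cos(.177),np.sin(.177)]); v=np.array([-u[1],u[0]])
def H(x,y,z): return np.r_[(.5622+x)*u+(-.027+y)*v,z]
for nm,f in(('shut',[H(-.0505,.066-r,.048) for r in(.03,.045,.09,.097)]),('leaning37',[H(-.0505,.066-r*.6,.047+r*.8) for r in(.03,.05,.07,.09)])):
    for p in f:
        q=((proj('side',p)[0]-[250,160])*5).astype(int); x,y=q
        print(nm,q,a[y-3:y+4,x-3:x+4,1].mean().round(),b[y-3:y+4,x-3:x+4,1].mean().round())
```

```text
shut [275 249] 89.0 89.0
shut [292 260] 64.0 96.0
shut [344 293] 140.0 139.0
shut [352 298] 133.0 134.0
leaning37 [261 213] 105.0 115.0
leaning37 [274 201] 86.0 131.0
leaning37 [287 189] 113.0 139.0
leaning37 [300 178] 125.0 132.0
```

Emit:
{"name": "jog_arm", "arguments": {"plan": [-1,0,-1.5,0,0,-1,0,-3,0,0,-1,0,-4.5,0,0,-1,0,-6,0,0,-1,0,-6,0,0]}}

```text
t: 21.12
eef_pos: [0.505, 0.0831, 0.1381]
ee_rot: [-3.142, -0.0, -2.966]
wrist_force: [0.4, -0.0, -0.2]
opening: 0.0004
```

```bash
cat > chk.py <<'E'
from h import *
a=cv2.imread('pics/s7.png'); s=robot.state(); print(s['wrist_force'])
im=eyes.capture('side'); b=cv2.resize(im[160:270,250:390],None,fx=5,fy=5,interpolation=cv2.INTER_CUBIC); cv2.imwrite('pics/s9.png',b)
u=np.array([np.cos(.177),np.sin(.177)]); v=np.array([-u[1],u[0]])
def H(x,y,z): return np.r_[(.5622+x)*u+(-.027+y)*v,z]
for d in(15,30,37,42,50,60,75,90):
    t=np.radians(d); o=[]
    for r in(.04,.055,.07,.085):
        x,y=((proj('side',H(-.0505,.066-r*np.sin(t),.047+r*np.cos(t)))[0]-[250,160])*5).astype(int)
        o.append((a[y-3:y+4,x-3:x+4,1].mean().round(),b[y-3:y+4,x-3:x+4,1].mean().round()))
    print(d,[tuple(map(int,q)) for q in o])
E
python3 chk.py
```

```text
[ 3.55871166e-01 -1.74774993e-05 -2.29789022e-01]
15 [(159, 157), (152, 156), (112, 146), (105, 133)]
30 [(119, 153), (128, 156), (119, 124), (103, 109)]
37 [(89, 127), (91, 139), (113, 143), (122, 131)]
42 [(80, 89), (62, 79), (75, 78), (77, 75)]
50 [(67, 61), (40, 40), (42, 41), (41, 42)]
60 [(41, 41), (36, 37), (42, 40), (54, 55)]
75 [(37, 66), (79, 82), (203, 215), (200, 200)]
90 [(46, 94), (127, 98), (176, 97), (142, 98)]
```

The samples along the shut line are now a uniform steel grey (94–98), so the flap has sprung over. I'm retreating straight up.

Emit:
{"name": "jog_arm", "arguments": {"plan": [-1,0,0,-15,0,-1,0,0,-40,0,-1,0,0,-70,0,-1,0,0,-90,0,-1,0,0,-95,0]}}

```text
t: 21.8
eef_pos: [0.5059, 0.0834, 0.2353]
ee_rot: [-3.141, 0.003, -2.965]
wrist_force: [0.1, 0.3, -0.5]
opening: 0.0006
```

Emit:
{"name": "jog_arm", "arguments": {"plan": [-1,0,0,0,0,-1,0,0,0,0,-1,0,0,0,0,-1,0,0,0,0,-1,0,0,0,0]}}

```text
t: 22.42
eef_pos: [0.5048, 0.0832, 0.2329]
ee_rot: [3.142, -0.0, -2.965]
wrist_force: [-0.4, -0.5, -0.6]
opening: 0.0003
```

Run:
```python
from h import *
im=eyes.capture('wrist'); w=cv2.resize(im[0:300,160:520],None,fx=1.4,fy=1.4,interpolation=cv2.INTER_CUBIC)
t=eyes.capture('top'); a=cv2.imread('pics/top0.png')
c=cv2.resize(eyes.capture('side')[170:260,260:380],(280,210)); k=cv2.resize(t[130:245,360:470],(280,210))
cv2.imwrite('pics/f.png',np.hstack([w,np.vstack([c,k])]) if w.shape[0]==420 else w); print(w.shape,robot.state()['wrist_force'])
```

```text
(420, 504, 3) [-0.11988829 -0.19851324  0.30651331]
```

View pics/f.png

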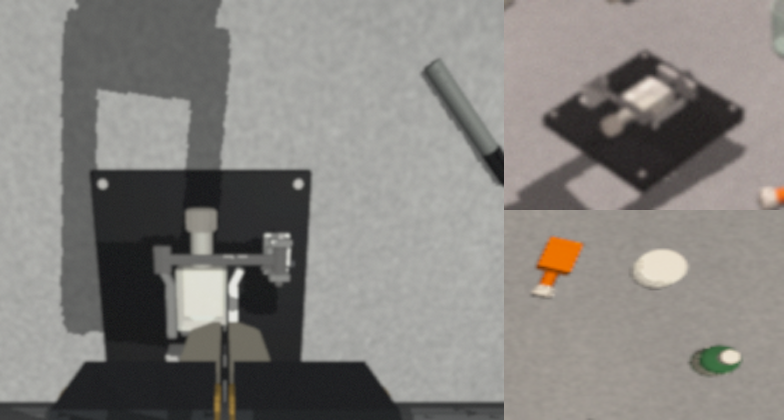

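The flap lies level across the neck, behind the shoulder (bar at row 260, columns 155–290). The flask sits between the rails, the bottle and dishes stand where they were, and the arm is clear.

```bash
python3 -c "
from bench import robot
print(robot.job_done())"
```

```text
the job is handed in; nothing more can be done
None
```

The small flask is clamped in the holder and the job is handed in at about 22.5 s of the 64 s allowed; no verdict came back.

- **Flask:** I gripped it 17 mm off centre, towards its base, so the gripper body cleared the open flap. I set it down about 2 mm short of the pad and slid it in. It was pressed with about 5 N for over 0.6 s (read at the wrist). Its centre came out about 14 mm short of home, as the pad position I had measured by camera predicted.
- **Flap:** I pushed it with closed fingers, about 70 mm above the hinge axis. The wrist read at most about 6 N between moves. It snapped shut by itself, with the wrist reading near zero at that point.
- **Last pictures:** They show the flap level across the neck behind the shoulder, the flask between the rails, and the arm clear. The bottle and dishes stand where they were; I did not check the other bystanders in those pictures.
- **Checks that disagreed:**
  - The wrist camera's sideways reading was about 1 mm off, so I centred on the rails instead.
  - My pixel check for the flap being shut was unclear the first time; I pushed 6 mm further and it then read clearly shut.
- **Not measured:** the flap angle itself and the peak forces between readings.

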